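# Log a dressed stone with the hand scanner

## Task

Log the blue-marked stone in the sample cabinet: raise the cabinet's sash right up by its red handle, take the yellow scanner from its dock, point it squarely at the middle of the blue-edged label from about 12 cm away and hold it still for 2 seconds. Then set the scanner back in the dock the way it was and slide the sash fully shut. Leave both stones, the mallet and the water bottle where they are.

Things in the scene. Friction and masses are not known exactly. Their poses are not given: they have to be found in the camera images.
- cabinet: green dust-tight sample cabinet fixed on the bench, 150 deep (x) x 300 wide (y) x 160 mm high, clear roof; origin at the centre of its underside; its open front faces its own -x and is closed by the sash; its floor is 12 mm above the bench. Two aluminium sash guides, 285 mm tall, stand at its front corners (y = +/-156 mm)
- sash (a joint): height of the clear framed sash above shut, m: 0 shut, 0.125 right up; it starts shut or slightly ajar, stays where it is left (friction about 6 N, weight about 3.5 N). The pane stands 85 mm in front of the cabinet's origin; its lower edge is 12 mm above the bench when shut
- sash_handle (a point): centre of the red grip bar over the sash's top edge, 190 mm above the bench when shut; the bar is 130 mm long along the cabinet's y, 16 thick (cabinet x), 24 mm high; it stands clear on two stems, its lower edge 18 mm above the cabinet's roof when shut. Pinch it from above across its thickness. Axes as the cabinet's
- stone_blue: loose dressed sandstone block, 90 (x) x 95 (y) x 90 mm high, 1.7 kg, standing in the left or right half of the cabinet, with a blue stripe on its top and the blue-edged barcode label on its front, which faces its own -x, roughly out of the cabinet's front; origin at the centre of its underside
- label_blue (a point): centre of the blue-edged white barcode label (72 wide x 52 mm high with its edge) on the front of stone_blue, 50 mm above the stone's underside; axes as the stone's: the label faces -x, its width runs along y
- stone_yellow: the other stone, the same but with a yellow stripe and yellow-edged label; leave it where it is
- dock: black scanner dock fixed on the bench, base 190 (x) x 90 (y) x 10 mm; origin at the centre of its underside. Two grey saddles, 12 mm thick, at x = -62 and +40 mm carry the scanner's underside 30 mm above the bench between cheeks 52 mm apart that reach 45 mm above the bench. The docked scanner lies along the dock's x, window to +x, origin above the dock's origin
- scanner: yellow inline hand scanner, 0.22 kg, lying in the dock; body 42 wide (y) x 36 mm high (z) from x = -85 to +55 mm, then a black head 60 wide x 42 mm high to x = +85 mm; origin at its underside on the long axis; the beam leaves the head along +x
- scanner_window (a point): centre of the dark red scan window on the head's end face, at x = +85, z = +20 mm of the scanner; axes as the scanner's: the beam runs along +x from here
- scanner_grip (a point): good place to grip the scanner across its width (along its y) from above, between the dock's saddles, at x = -11, z = +18 mm of the scanner
- mallet: mason's round white nylon mallet lying on the bench, head 90 diameter x 95 mm at its +x end, wooden handle 150 mm to -x; origin on the bench under its axis, between head and handle
- water: clear plastic water bottle with a blue cap, 64 diameter x 190 mm; origin at the centre of its underside
Mind the look-alikes: they are no part of the job. There is more than one size of the scanner; the job needs the smaller.

How it is judged:
By the outcome, as a careful person would: the job done as asked, in the order asked, and still so for the second after the job is handed in, with the robot touching nothing.
It also fails if it takes over 72 s, if anything falls off the work surface, if the arm or the gripper's body presses on something with over 40 N, if the wrist force passes 120 N, or if a joint passes its speed limit or range.

## Robot

A 7-joint arm with a two-finger parallel gripper is mounted at the origin on the work surface. World frame = base frame: x ahead of the robot, y to its left, z up, the work surface at z = 0. Lengths are in m, angles in rad, forces in N, time in s.
With the tool pointing down it reaches from about 0.425 to 0.875 m from the base axis. Payload 4.7 kg.
Tool frame: the origin (TCP) lies midway between the tips of the shut fingers; the grasp point (between the pads) lies 19 mm behind it; z points along the fingers, y is the direction in which the jaws open and shut (so a half turn about z gives the same grasp; the last joint's range is limited). The gripper opens to 87 mm and grips with 3 to 60 N. Pads are 19 mm wide; open, the fingers measure 117 mm over their backs; the gripper's body (75 mm by 190 mm) begins 51 mm behind the grasp point.
Start: joints at [-1.244, 0.321, -0.07, 1.45, 0.023, 1.371, -0.057], TCP at [0.2, 0.618, 0.223] pointing down, gripper open.
Joint ranges: [-2.86, 2.86], [-0.3, 2.09], [-1.38, 1.24], [0.06, 2.45], [-1.56, 4.7], [0.09, 2.05], [-2.69, 2.69]. Speed limits (rad/s): [2.57, 2.57, 3.14, 3.14, 3.14, 3.14, 3.14].

## Interface

Orientations are given as a rotation vector (axis times angle).
In Python, from bench import get_state, eyes, job gives the robot as it stands. The module is installed in compiled form; this text tells all that it offers.
- The arm moves only by the shell command python3 -m jog 'ROWS' [FORCE]. ROWS is JSON, a list that holds one entry, the list of rows, each a list of 5 numbers: the opening, from 0 (shut) to 1 (fully open), then the shift along the tool's x, y, z in units of 40 mm (1.0 is 40 mm), then the turn about the tool's z in units of 5 degrees (1.0 is 5 degrees). In form: [[[jaw, dx, dy, dz, turn], ...]]. A call has 1 to 10 rows; each row shifts and turns the commanded pose from where the row before left it, along the tool's axes as they then stand; what a row does not reach is not made up. A row lasts 1/8 s, in which the tool goes at most 62.5 mm and 10.7 degrees, less where a joint would pass 70% of its speed; a pose out of reach is approached as far as the arm can. A call is refused whole if a number of a shift passes 1 or a number of a turn 1, either way. A call with a gripper value outside its range is refused whole. The fingers move at their own pace and stop on an object; FORCE is the grip in N (left out, the last holds). Time passes only in rows, so rows that do not move let the fingers close. It gives the time, the measured TCP pose, the force and the opening at its end, in the units of the state.
- get_state(): the state, without advancing time (a new reading comes with each control period).
- eyes.get_image(name): name is "scene" or "top"; returns (picture, depth): 480x640x3 uint8, red, green, blue; 480x640 float32, m along the optical axis (not along the pixel's ray), 0 where there is no reading.
- eyes.camera_params(name): a dict with "camera_matrix" (3x3 intrinsics, pixels), "k1" (the pictures are not rectified: a ray, as slopes to the right and down, at radius r is drawn at 1 + k1 r^2 times it, then the intrinsics apply), "pose" (4x4, takes a point from camera to world coordinates). Camera axes: x right, y down, z forward; pixel columns grow to the right and rows downward; lengths in m; the calibration is good to about 2 mm. A picture is of the moment at which its call begins. camera_params takes no time and is no camera call.
- job.close_job(): hands the job in, once; it reports no verdict.
The state is a dict: "time": time; "joint_positions": joint angles; "qd": joint speeds; "joint_torque": joint torques, N m; "position": TCP position; "tool_rot": TCP orientation; "ft_force": force on the tool from outside, world axes, zero at the start; "torque": the same for the moment, N m; "grip_width": opening from 0.0 (shut) to 1.0 (fully open).
Only numpy, scipy, OpenCV 4.12 (cv2) and the standard library are available. Lean on these libraries where they do the work, as an engineer would, in place of code of your own. Each camera call takes 0.05 s, during which the arm holds its last target. There are 200 camera calls.

## Working session

There is one attempt and no reset: what is moved stays moved. The work goes in short steps, Python scripts to look and compute and a shell command to move; the robot and the scene stay as the last step left them, time stands still between calls to the robot, and variables do not carry over. Pictures are saved under pics/ and viewed, about 8 in all and at most 12, crops included, and the job is handed in when it is done.

```bash
mkdir -p pics; cat > h.py <<'E'
import numpy as np, cv2
from bench import get_state, eyes, job
from scipy.spatial.transform import Rotation as R
def grab(n):
    im,d=eyes.get_image(n); p=eyes.camera_params(n); return im,d,p
def rays(p,uv):
    K=np.array(p["camera_matrix"]);k=float(np.ravel(p["k1"])[0])
    uv=np.atleast_2d(np.array(uv,float))
    s=cv2.undistortPoints(uv.reshape(-1,1,2),K,np.array([k,0,0,0.])).reshape(-1,2)
    T=np.array(p["pose"]); d=np.c_[s,np.ones(len(s))]@T[:3,:3].T
    return T[:3,3],d
def onplane(p,uv,z):
    o,d=rays(p,uv); return o+d*((z-o[2])/d[:,2])[:,None]
def bydepth(p,uv,dep):
    o,d=rays(p,uv); return o+d*np.ravel(dep)[:,None]
def cloud(d,p):
    v,u=np.mgrid[0:480,0:640]; P=bydepth(p,np.c_[u.ravel(),v.ravel()],d.ravel()).reshape(480,640,3); P[d==0]=np.nan; return P
def save(n,im,f=1): cv2.imwrite(f"pics/{n}.png",cv2.cvtColor(cv2.resize(im,None,fx=f,fy=f),cv2.COLOR_RGB2BGR))
E
python3 - <<'E'
from h import *
for n in("top","scene"):
    im,d,p=grab(n); save(n+"0",im); np.savez(n+"0.npz",im=im,d=d)
    print(n,np.round(p["pose"],3).tolist(),p["k1"],np.array(p["camera_matrix"]).tolist())
s=get_state(); print(s)
E
```

```text
top [[-0.01, -0.994, 0.111, 0.4], [-0.999, 0.006, -0.032, 0.023], [0.031, -0.111, -0.993, 1.045], [0.0, 0.0, 0.0, 1.0]] 0.028489361554984695 [[462.23296140962645, 0.0, 322.1116204645279], [0.0, 462.23296140962645, 241.07497160138087], [0.0, 0.0, 1.0]]
scene [[0.26, 0.922, -0.286, 0.81], [0.966, -0.25, 0.07, -0.07], [-0.007, -0.294, -0.956, 1.091], [0.0, 0.0, 0.0, 1.0]] -0.010431719504729318 [[444.8694722213522, 0.0, 318.2123910217425], [0.0, 444.8694722213522, 241.33499794655575], [0.0, 0.0, 1.0]]
{'time': 0.1, 'joint_positions': array([-1.24391532,  0.32170515, -0.07008943,  1.45152907,  0.02256886,
        1.37076749, -0.05688309]), 'qd': array([ 0.00077116, -0.00044712, -0.00022176, -0.00289667,  0.00055378,
        0.0014919 ,  0.00111629]), 'joint_torque': array([ 1.26515415e-04, -4.92570305e+01, -4.05774051e-01, -3.13397133e+01,
       -6.42752764e-02,  3.95517773e-02,  6.82305608e-05]), 'position': array([0.19989521, 0.61800301, 0.2216113 ]), 'tool_rot': array([-4.89218584e-01, -3.10306978e+00,  2.53024653e-03]), 'ft_force': array([-0.1316262 , -0.6817975 , -0.24503287]), 'torque': array([-0.00734127, -0.03961371, -0.03844806]), 'grip_width': 0.9987289065344009}
```

View pics/top0.png

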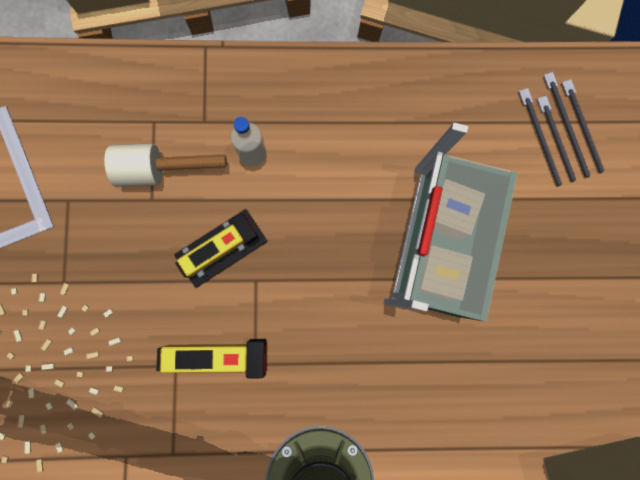

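View pics/scene0.png

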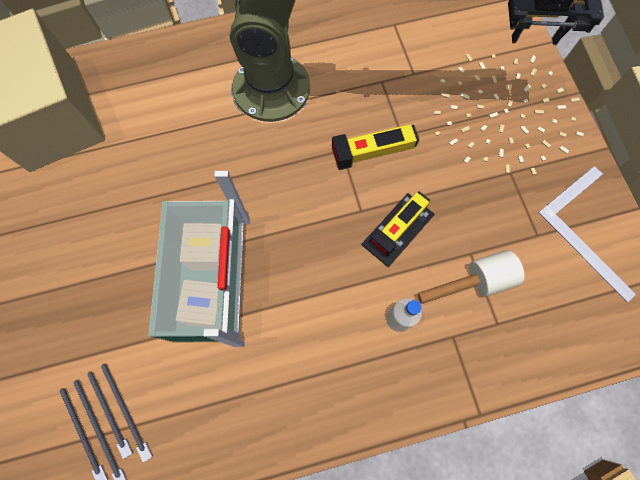

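The top view shows two scanner candidates. The small one sits in the black dock at (215,250), and a larger one lies loose at (212,359). I choose the docked one. The cabinet has its red handle at (430,220), the blue stripe at (458,207) and the yellow stripe at (447,272). The front faces image left, which is world +y.

```bash
cat > m.py <<'E'
from h import *
def mask(im,c):
    h=cv2.cvtColor(im,cv2.COLOR_RGB2HSV); H,S,V=[h[...,i].astype(int) for i in range(3)]
    if c=="red": return ((H<6)|(H>174))&(S>180)&(V>90)
    if c=="yel": return (abs(H-28)<5)&(S>180)&(V>120)
    if c=="blue": return (abs(H-114)<10)&(S>70)&(V>90)
    if c=="gold": return (abs(H-25)<6)&(S>90)
def box(m,roi,p,z,name):
    q=np.zeros(m.shape,np.uint8);u0,v0,u1,v1=roi;q[v0:v1,u0:u1]=m[v0:v1,u0:u1]
    q=cv2.morphologyEx(q,cv2.MORPH_CLOSE,np.ones((15,15))) if name=="scanner" else q
    c=max(cv2.findContours(q,0,cv2.CHAIN_APPROX_NONE)[0],key=cv2.contourArea).reshape(-1,2)
    P=onplane(p,c,z)[:,:2]
    (cx,cy),(w,h),a=cv2.minAreaRect((P*1000).astype(np.float32))
    if w<h: a+=90;w,h=h,w
    print(name,"c",np.round([cx,cy],1),"size",round(w,1),round(h,1),"ang",round(a,1))
    return q.astype(bool)
E
python3 - <<'E'
from m import *
ROI={"top":dict(h=(410,180,450,262),s=(165,200,275,295),b=(435,190,480,225),y=(425,258,470,290)),
"scene":dict(h=(210,215,235,300),s=(360,185,440,265),b=(175,285,225,320),y=(180,230,217,255))}
for n in("top","scene"):
    z=np.load(n+"0.npz");im,d=z["im"],z["d"];p=eyes.camera_params(n);P=cloud(d,p);r=ROI[n];print(n)
    q=box(mask(im,"red"),r["h"],p,0.202,"handle");print(" z",np.nanpercentile(P[q][:,2],[5,50,95]).round(4))
    q=box(mask(im,"yel"),r["s"],p,0.066,"scanner");print(" z",np.nanpercentile(P[q][:,2],[5,50,95]).round(4))
    q=box(mask(im,"blue"),r["b"],p,0.102,"blue");print(" z",np.nanpercentile(P[q][:,2],[5,50,95]).round(4))
    try: box(mask(im,"gold"),r["y"],p,0.102,"yellowstripe")
    except Exception as e: print(e)
    # dock base
    g=cv2.cvtColor(im,cv2.COLOR_RGB2GRAY); u0,v0,u1,v1=r["s"]
    k=np.zeros(g.shape,bool);k[v0:v1,u0:u1]=(g<40)[v0:v1,u0:u1]
    k&=abs(P[...,2]-0.01)<0.006; box(k.astype(np.uint8),r["s"],p,0.01,"dock")
a=np.load("top0.npz")["im"][130:330,370:540];save("c1",a,3.5)
b=np.load("scene0.npz")["im"]
c=b[160:360,140:260];e=b[180:280,350:450]
c=cv2.resize(c,(360,600));e=cv2.resize(e,(430,430));e=np.vstack([e,np.zeros((170,430,3),np.uint8)]);save("c2",np.hstack([c,e]))
E
```

```text
top
handle c [ 532.5 -205. ] size 131.1 15.2 ang 165.4
 z [0.2235 0.228  0.2305]
scanner c [481.7 206.9] size 0.0 0.0 ang 0.0
 z [0.0627 0.0634 0.0641]
blue c [ 577.3 -292.4] size 46.0 16.0 ang 68.2
 z [0.1573 0.1596 0.1616]
yellowstripe c [ 440.  -263.2] size 47.7 17.0 ang 74.0
dock c [467.7 223.5] size 106.6 23.7 ang 135.4
scene
handle c [ 526.2 -204.5] size 132.9 16.0 ang 165.3
 z [0.2257 0.2286 0.231 ]
scanner c [497.1 228.1] size 137.1 42.0 ang 122.9
 z [0.0628 0.0662 0.0697]
blue c [ 579.6 -293.9] size 47.7 17.2 ang 69.0
 z [0.1572 0.1597 0.1626]
yellowstripe c [ 442.5 -264.3] size 47.1 17.1 ang 74.8
dock c [545.1 145.7] size 59.1 8.1 ang 29.6
```

View pics/c2.png

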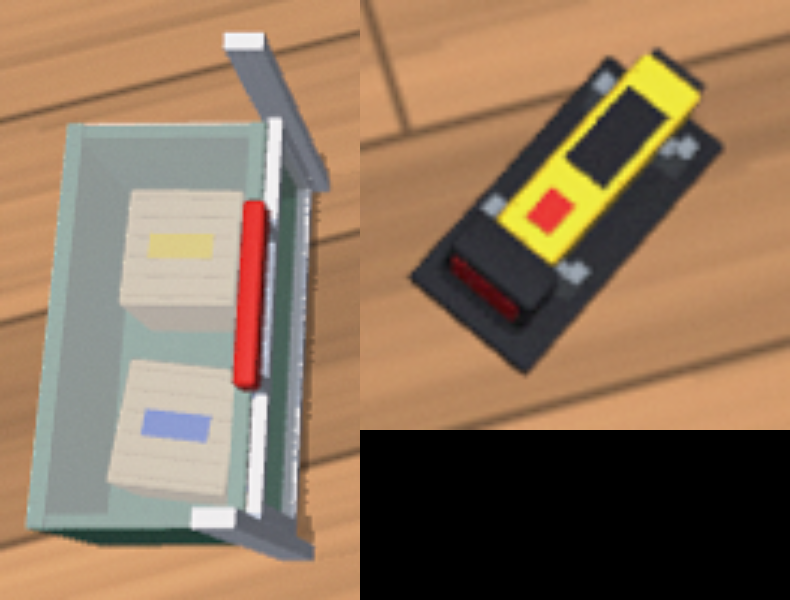

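The crop confirms it: the small scanner is in the dock (yellow body about 137 × 42 mm), with its window towards +x/−y. The sash starts about 26 mm ajar, since the handle top is at 0.228. Next I refine the measurements at the correct heights.

```bash
cat >> m.py <<'E'
def go(x,y,z,ang=None):
    "turn (5deg units, tool z) then shift units (40mm) in the turned tool axes"
    s=get_state();M=R.from_rotvec(s["tool_rot"]).as_matrix();a=np.degrees(np.arctan2(M[1,1],M[0,1]))
    t=0 if ang is None else -((ang-a+180)%360-180)
    M2=M@R.from_euler("z",t,degrees=True).as_matrix()
    v=M2.T@(np.array([x,y,z])-s["position"])
    print("t%.2f"%s["time"],"pos",s["position"].round(4),"yang %.1f"%a,"tilt %.2f"%np.degrees(np.arccos(-M[2,2])),"turn u %.2f"%(t/5),"shift u",(v/.04).round(2),"F",s["ft_force"].round(1),"w %.3f"%s["grip_width"])
E
python3 - <<'E'
from m import *
ROI={"top":dict(h=(410,180,450,262),s=(165,200,275,295)),"scene":dict(h=(210,215,235,300),s=(360,185,440,265))}
for n in("top","scene"):
    z=np.load(n+"0.npz");im,d=z["im"],z["d"];p=eyes.camera_params(n);r=ROI[n];print(n)
    box(mask(im,"red"),r["h"],p,0.228,"handle")
    hs=cv2.cvtColor(im,cv2.COLOR_RGB2HSV);m=(hs[...,0]>20)&(hs[...,0]<36)&(hs[...,1]>150)&(hs[...,2]>90)
    box(m,r["s"],p,0.066,"yellow ")
    # stone top outline (beige, low sat) -> dump; dock+scanner dark mask
    k=(hs[...,2]<75)&(hs[...,1]<120)
    q=np.zeros(k.shape,np.uint8);u0,v0,u1,v1=r["s"];q[v0:v1,u0:u1]=(k|m)[v0:v1,u0:u1]
    q=cv2.morphologyEx(q,cv2.MORPH_CLOSE,np.ones((7,7)));box(q,r["s"],p,0.010,"dockall")
go(.5,.3,.27,75.4)
E
```

```text
top
handle c [ 528.4 -197.9] size 127.0 14.7 ang 165.4
yellow  c [492.7 228.1] size 140.3 44.1 ang 123.2
dockall c [500.6 219.3] size 195.5 89.6 ang 123.1
scene
handle c [ 534.5 -200.6] size 129.0 15.5 ang 165.3
yellow  c [497.6 228.5] size 138.4 44.2 ang 122.9
dockall c [501.2 224.5] size 212.4 88.5 ang 122.9
t0.10 pos [0.1999 0.618  0.2216] yang 72.1 tilt 0.09 turn u -0.66 shift u [-9.26 -5.8  -1.2 ] F [-0.1 -0.7 -0.2] w 0.999
```

```bash
python3 -m jog '[[[1,0,0,-0.3,-0.66],[1,-1,-0.65,-0.1,0],[1,-1,-0.65,-0.1,0],[1,-1,-0.65,-0.1,0],[1,-1,-0.65,-0.1,0],[1,-1,-0.65,-0.1,0],[1,-1,-0.65,-0.1,0],[1,-1,-0.65,-0.1,0],[1,-1,-0.65,-0.1,0],[1,-1,-0.65,-0.1,0]]]' 40; python3 -c "
from m import *
go(.5315,-.199,.262,75.4)"
```

```text
time: 1.35
position: [0.49, 0.2998, 0.2703]
tool_rot: [-0.4, -3.116, 0.0]
ft_force: [0.6, 0.2, 1.1]
grip_width: 1.0
t1.35 pos [0.49   0.2998 0.2703] yang 75.4 tilt 0.02 turn u -0.00 shift u [ -4.15 -11.81   0.21] F [0.6 0.2 1.1] w 1.000
```

```bash
python3 -m jog '[[[1,-0.35,-1,0,0],[1,-0.35,-1,0,0],[1,-0.35,-1,0,0],[1,-0.35,-1,0,0],[1,-0.35,-1,0,0],[1,-0.35,-1,0,0],[1,-0.35,-1,0,0],[1,-0.35,-1,0,0],[1,-0.35,-1,0,0],[1,-0.35,-1,0,0]]]' ; python3 -m jog '[[[1,-0.35,-0.9,0,0],[1,-0.3,-0.9,0.2,0],[1,0,0,0,0]]]'; python3 -c "
from m import *
go(.5315,-.199,.198,75.4)
im,d,p=grab('scene');a=im[100:400,100:400];im,d,p=grab('top');b=im[100:400,300:600];save('h1',np.hstack([a,b]),1.3)"
```

```text
time: 2.6
position: [0.5235, -0.1224, 0.2703]
tool_rot: [-0.399, -3.116, -0.0]
ft_force: [0.9, 0.7, 0.4]
grip_width: 1.0
time: 2.98
position: [0.5293, -0.2012, 0.2616]
tool_rot: [-0.409, -3.113, 0.003]
ft_force: [-0.8, 0.1, 0.0]
grip_width: 1.0
t2.98 pos [ 0.5293 -0.2012  0.2616] yang 75.0 tilt 0.15 turn u -0.08 shift u [-0.04  0.07  1.59] F [-0.8  0.1  0. ] w 1.000
```

View pics/h1.png

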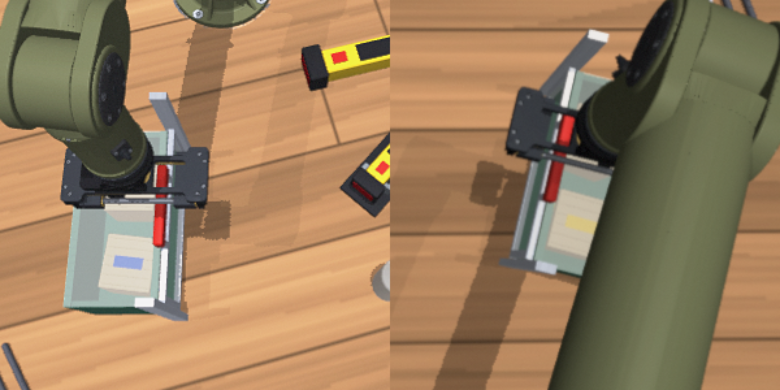

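The bar runs between the open jaws (scene crop about (160,205), top crop about (560,155)), so I descend and pinch.

```bash
python3 -m jog '[[[1,-0.02,0.03,0.8,-0.08],[1,0,0,0.8,0],[1,0,0,0,0],[0,0,0,0,0],[0,0,0,0,0],[0,0,0,0,0],[0,0,0,0,0],[0,0,0,0,0]]]' 40; python3 -c "
from m import *
go(.5315,-.199,.296,75.4)"
```

```text
time: 4.08
position: [0.5319, -0.1966, 0.1987]
tool_rot: [0.389, 3.117, 0.0]
ft_force: [0.4, -0.2, 0.7]
grip_width: 0.514
t4.08 pos [ 0.5319 -0.1966  0.1987] yang 75.8 tilt 0.02 turn u 0.07 shift u [-0.01 -0.06 -2.43] F [ 0.4 -0.2  0.7] w 0.514
```

Still closing (0.51; the bar is 16 mm, or about 0.18).

```bash
python3 -m jog '[[[0,0,0,0,0],[0,0,0,0,0],[0,0,0,0,0],[0,0,0,0,0],[0,0,0,0,0],[0,0,0,0,0]]]'; python3 -c "
from m import *
go(.5315,-.199,.296,75.4)"
```

```text
time: 4.82
position: [0.5309, -0.2002, 0.1985]
tool_rot: [0.394, 3.117, -0.007]
ft_force: [-0.7, -6.2, -2.2]
grip_width: 0.18
t4.83 pos [ 0.5309 -0.2002  0.1985] yang 75.6 tilt 0.27 turn u 0.04 shift u [-0.01  0.02 -2.44] F [-0.7 -6.2 -2.2] w 0.180
```

```bash
python3 -m jog '[[[0,0,0,-0.15,0],[0,0,0,-0.3,0],[0,0,0,-0.35,0],[0,0,0,-0.35,0],[0,0,0,-0.35,0],[0,0,0,-0.35,0],[0,0,0,-0.35,0],[0,0,0,-0.2,0],[0,0,0,-0.05,0],[0,0,0,0,0]]]'; python3 -c "
from m import *
go(.5315,-.199,.296,75.4)"
```

```text
time: 6.08
position: [0.5309, -0.2002, 0.2952]
tool_rot: [-0.395, -3.116, 0.008]
ft_force: [1.0, -7.5, -6.9]
grip_width: 0.182
t6.08 pos [ 0.5309 -0.2002  0.2952] yang 75.6 tilt 0.30 turn u 0.03 shift u [-0.01  0.03 -0.02] F [ 1.  -7.5 -6.9] w 0.182
```

```bash
python3 -m jog '[[[0,0,0,-0.05,0],[0,0,0,-0.05,0],[0,0,0,0,0]]]'; python3 -m jog '[[[0,0,0,-0.05,0],[0,0,0,-0.03,0],[0,0,0,0,0]]]'
```

```text
time: 6.45
position: [0.5308, -0.2002, 0.2965]
tool_rot: [-0.395, -3.114, 0.009]
ft_force: [5.4, -9.4, -18.3]
grip_width: 0.179
time: 6.82
position: [0.5307, -0.2002, 0.2966]
tool_rot: [-0.395, -3.111, 0.011]
ft_force: [9.3, -11.0, -31.7]
grip_width: 0.179
```

```bash
python3 -m jog '[[[0,0,0,0.12,0],[0.6,0,0,0,0],[0.6,0,0,0,0],[0.6,0,0,0,0],[0.6,0,0,0,0],[0.6,0,0,-0.3,0],[0.6,0,0,-0.5,0],[0.6,0,0,-0.5,0],[0.8,0,0.5,-0.2,0],[0.9,0,1,0,0]]]'; python3 -c "
from m import *
go(.497,.226,.346,33)"
```

```text
time: 8.07
position: [0.5468, -0.1401, 0.3612]
tool_rot: [0.395, 3.113, -0.001]
ft_force: [0.5, 0.6, -0.7]
grip_width: 0.742
t8.07 pos [ 0.5468 -0.1401  0.3612] yang 75.5 tilt 0.20 turn u 8.50 shift u [8.35 3.94 0.37] F [ 0.5  0.6 -0.7] w 0.742
```

```bash
python3 -m jog '[[[1,0,0,0,0.95],[1,0,0,0,0.95],[1,0,0,0,0.95],[1,0,0,0,0.95],[1,0,0,0,0.95],[1,0,0,0,0.95],[1,0,0,0,0.95],[1,0,0,0,0.95],[1,0,0,0,0.9]]]';python3 -m jog '[[[1,0.9,0.4,0.3,0],[1,0.9,0.4,0.5,0],[1,0.9,0.4,0.5,0],[1,0.9,0.4,0.5,0],[1,0.9,0.4,0.5,0],[1,0.9,0.4,0.5,0],[1,0.9,0.4,0.5,0],[1,0.9,0.4,0.5,0],[1,0.9,0.4,0.5,0],[1,0,0,0,0]]]'; python3 -c "
from m import *
go(.497,.226,.029,33)"
```

```text
time: 9.2
position: [0.5468, -0.1383, 0.36]
tool_rot: [1.495, 2.762, 0.001]
ft_force: [-0.4, -0.2, -0.7]
grip_width: 0.997
time: 10.45
position: [0.4872, 0.2153, 0.1859]
tool_rot: [-1.482, -2.767, 0.002]
ft_force: [0.1, -0.6, 0.0]
grip_width: 1.001
t10.45 pos [0.4872 0.2153 0.1859] yang 33.6 tilt 0.15 turn u 0.13 shift u [0.09 0.36 3.92] F [ 0.1 -0.6  0. ] w 1.001
```

```bash
python3 -c "
from m import *
im,d,p=grab('scene');np.savez('s1.npz',im=im,d=d);a=im[150:370,120:460];im,d,p=grab('top');np.savez('t1.npz',im=im,d=d);b=im[120:340,160:500];save('g1',np.vstack([a,b]),1.36)"
```

```text
(no output)
```

View pics/g1.png

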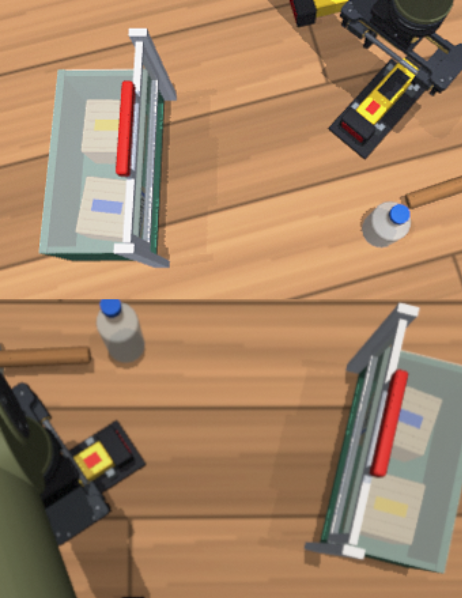

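```bash
python3 -c "
from m import *
print(onplane(eyes.camera_params('top'),[[241,125]],.19),onplane(eyes.camera_params('scene'),[[414,307]],.19))
go(.4966,.2257,.029,33)"
```

```text
[[0.71898247 0.14735319 0.19      ]] [[0.72592973 0.14707649 0.19      ]]
t10.55 pos [0.4896 0.2115 0.1876] yang 33.3 tilt 0.05 turn u 0.06 shift u [0.21 0.34 3.97] F [ 0.8 -0.3  0.8] w 1.003
```

```bash
python3 -m jog '[[[1,0.1,0.17,0.3,0.05],[1,0.1,0.17,0.7,0],[1,0,0,0.8,0],[1,0,0,0.8,0],[1,0,0,0.7,0],[1,0,0,0.4,0],[1,0,0,0.2,0],[1,0,0,0,0],[0,0,0,0,0],[0,0,0,0,0]]]' 25;python3 -m jog '[[[0,0,0,0,0],[0,0,0,0,0],[0,0,0,0,0],[0,0,0,0,0],[0,0,0,0,0],[0,0,0,0,0],[0,0,0,0,0],[0,0,0,0,0]]]'; python3 -c "
from m import *
go(.4966,.2257,.13,33)"
```

```text
time: 11.8
position: [0.4969, 0.2261, 0.0319]
tool_rot: [1.498, 2.761, 0.003]
ft_force: [0.8, 0.1, -0.4]
grip_width: 0.853
time: 12.8
position: [0.4964, 0.2258, 0.031]
tool_rot: [1.498, 2.761, 0.001]
ft_force: [0.1, -0.4, -0.6]
grip_width: 0.481
t12.80 pos [0.4964 0.2258 0.031 ] yang 33.0 tilt 0.02 turn u 0.01 shift u [-0.01  0.   -2.47] F [ 0.1 -0.4 -0.6] w 0.481
```

```bash
python3 -m jog '[[[0,0,0,-0.2,0],[0,0,0,-0.5,0],[0,0,0,-0.8,0],[0,0,0,-0.8,0],[0,0,0,-0.4,0],[0,0,0,0,0]]]'; python3 -c "
from m import *
for f,n,r in(('top0','top',(435,190,480,225)),('scene0','scene',(175,285,225,320)),('s1','scene',(175,285,225,320))):
    z=np.load(f+'.npz');im=z['im'];p=eyes.camera_params(n);m=mask(im,'blue')
    q=np.zeros_like(m);q[r[1]:r[3],r[0]:r[2]]=m[r[1]:r[3],r[0]:r[2]]
    v,u=np.nonzero(q);P=onplane(p,np.c_[u,v],.102)[:,:2];w,V=np.linalg.eigh(np.cov(P.T));e=V[:,1]
    print(f,len(u),P.mean(0).round(4),'ang %.1f'%(np.degrees(np.arctan2(e[1],e[0]))%180),(np.sqrt(12*w)*1000).round(1))
z=np.load('top0.npz')['im'][185:235,425:490];save('c3',z,8)
go(.5,.2,.13,-21.3)"
```

```text
time: 13.55
position: [0.4967, 0.2259, 0.1398]
tool_rot: [1.498, 2.761, 0.003]
ft_force: [0.0, 0.3, -3.2]
grip_width: 0.479
top0 166 [ 0.577  -0.2926] ang 68.9 [15.9 46.3]
scene0 165 [ 0.5796 -0.2941] ang 68.9 [17.4 48.5]
s1 166 [ 0.5796 -0.2933] ang 74.5 [19.8 52.4]
t13.55 pos [0.4967 0.2259 0.1398] yang 33.0 tilt 0.11 turn u 10.87 shift u [-0.57  0.31  0.24] F [ 0.   0.3 -3.2] w 0.479
```

View pics/c3.png

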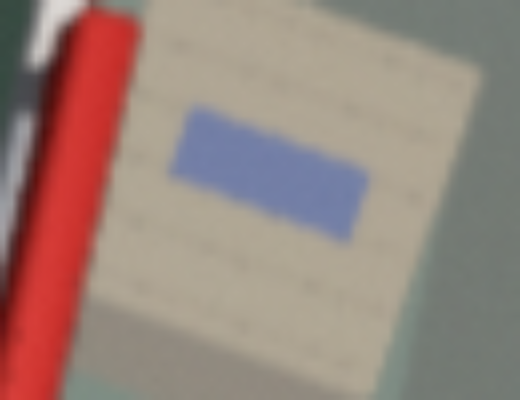

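```bash
python3 -m jog '[[[0,0,0,0,0.76],[0,0,0,0,1],[0,0,0,0,1],[0,0,0,0,1],[0,0,0,0,1],[0,0,0,0,1],[0,0,0,0,1],[0,0,0,0,1],[0,0,0,0,1],[0,0,0,0,1]]]'; python3 -m jog '[[[0,0,0,0,1],[0,0,0,0,0]]]'; python3 -c "
from m import *
go(.56,.02,.11,-20.8)
go(.671,-.0494,.043,-20.8)"
```

```text
time: 14.8
position: [0.4951, 0.2251, 0.1369]
tool_rot: [-2.508, -1.892, 0.005]
ft_force: [-0.4, 0.0, -2.7]
grip_width: 0.48
time: 15.05
position: [0.4953, 0.2252, 0.1373]
tool_rot: [2.585, 1.786, -0.004]
ft_force: [0.1, 0.3, -2.3]
grip_width: 0.482
t15.05 pos [0.4953 0.2252 0.1373] yang -20.7 tilt 0.16 turn u 0.02 shift u [-4.22  3.34  0.69] F [ 0.1  0.3 -2.3] w 0.482
t15.05 pos [0.4953 0.2252 0.1373] yang -20.7 tilt 0.16 turn u 0.02 shift u [-4.85  6.55  2.36] F [ 0.1  0.3 -2.3] w 0.482
```

```bash
python3 -m jog '[[[0,-0.8,0.6,0.1,0],[0,-0.8,0.6,0.1,0],[0,-0.8,0.6,0.1,0],[0,-0.8,0.6,0.1,0],[0,-0.8,0.7,0.2,0],[0,-0.5,0.9,0.3,0],[0,-0.35,0.95,0.4,0],[0,0,0.9,0.45,0],[0,0,0.5,0.4,0],[0,0,0.2,0.2,0]]]'; python3 -c "
from m import *
go(.671,-.0494,.043,-20.8)"
```

```text
time: 16.3
position: [0.6717, -0.0492, 0.0425]
tool_rot: [-2.584, -1.785, 0.005]
ft_force: [-1.5, 0.1, -2.8]
grip_width: 0.482
t16.30 pos [ 0.6717 -0.0492  0.0425] yang -20.7 tilt 0.20 turn u 0.01 shift u [-0.01 -0.02 -0.01] F [-1.5  0.1 -2.8] w 0.482
```

```bash
python3 -m jog '[[[0,0,0,0,0],[0,0,0,0,0]]]' >/dev/null; python3 -c "
from m import *
im,d,p=grab('scene');np.savez('s2.npz',im=im,d=d);a=im[170:400,120:420];im,d,p=grab('top');np.savez('t2.npz',im=im,d=d);b=im[80:310,220:520];save('g2',np.vstack([a,b]),1.3)"
```

```text
(no output)
```

View pics/g2.png

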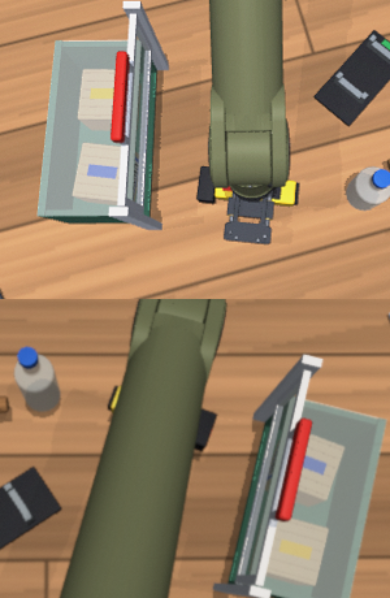

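```bash
python3 -c "
from m import *
c=np.array([.5783,-.2934]);a=np.radians(69.2);ax=np.array([np.cos(a),np.sin(a)]);n=np.array([-ax[1],ax[0]])
for f,N in(('s2','scene'),('t2','top')):
    z=np.load(f+'.npz');im=z['im'];p=eyes.camera_params(N);P=cloud(z['d'],p)
    Q=P[...,:2]-c; s=Q@ax; t=Q@n
    k=(abs(P[...,2]-.084)<.006)&(im.max(2)<70)&(s>.12)&(s<.24)&(abs(t)<.06)
    print(N,'head top n',k.sum(),'s',np.percentile(s[k],[2,50,98]).round(4) if k.sum() else 0,'t',np.percentile(t[k],[2,50,98]).round(4) if k.sum() else 0, 'z',np.median(P[k][:,2]).round(4))
    h=cv2.cvtColor(im,cv2.COLOR_RGB2HSV);m=(h[...,0]>20)&(h[...,0]<36)&(h[...,1]>150)&(h[...,2]>90)&(abs(P[...,2]-.072)<.012)&(s>.25)&(s<.4)&(abs(t)<.08)
    print(' yellow rear n',m.sum(),'s',np.percentile(s[m],[2,98]).round(4),'t',np.percentile(t[m],[2,50,98]).round(4),'z',np.median(P[m][:,2]).round(4))
    # blue stripe now
    b=mask(im,'blue')&(abs(s)<.05)&(abs(t)<.05); v,u=np.nonzero(b);X=onplane(p,np.c_[u,v],.102)[:,:2];print(' blue',len(u),X.mean(0).round(4) if len(u) else '')
"
```

```text
scene head top n 277 s [0.1673 0.1786 0.1947] t [-0.0315 -0.0082  0.0252] z 0.0861
 yellow rear n 211 s [0.301  0.3348] t [-0.023  -0.0082  0.0167] z 0.0801
 blue 165 [ 0.5796 -0.2941]
top head top n 261 s [0.1678 0.1775 0.1904] t [-0.0252 -0.0006  0.0312] z 0.0856
 yellow rear n 55 s [0.329  0.3359] t [-0.014   0.0063  0.0219] z 0.0789
 blue 110 [ 0.5748 -0.2991]
```

Relative to the stone's axis, the head's lateral offset is −1.8 mm in one view and +1.5 mm in the other. The window is about 122 mm from the label and the axes are parallel. I hold here.

```bash
python3 -m jog '[[[0,0,0,0,0],[0,0,0,0,0],[0,0,0,0,0],[0,0,0,0,0],[0,0,0,0,0],[0,0,0,0,0],[0,0,0,0,0],[0,0,0,0,0],[0,0,0,0,0],[0,0,0,0,0]]]'; python3 -m jog '[[[0,0,0,0,0],[0,0,0,0,0],[0,0,0,0,0],[0,0,0,0,0],[0,0,0,0,0],[0,0,0,0,0],[0,0,0,0,0],[0,0,0,0,0],[0,0,0,0,0],[0,0,0,0,0]]]';python3 -m jog '[[[0,0,-0.2,-0.4,0],[0,0.5,-0.8,-0.4,0],[0,0.5,-0.8,-0.4,0],[0,0.5,-0.8,-0.4,0],[0,0.5,-0.8,-0.4,0],[0,0.6,-0.7,-0.4,0],[0,0.7,-0.6,0,0],[0,0.7,-0.6,0,0],[0,0.6,-0.6,0,0],[0,0,0,0,0]]]'; python3 -c "
from m import *
go(.4964,.2258,.14,33.0)"
```

```text
time: 17.9
position: [0.6724, -0.0486, 0.045]
tool_rot: [-2.585, -1.785, -0.0]
ft_force: [-0.3, 0.6, -2.3]
grip_width: 0.48
time: 19.15
position: [0.6724, -0.0486, 0.045]
tool_rot: [2.585, 1.785, 0.0]
ft_force: [0.3, -0.7, -1.8]
grip_width: 0.481
time: 20.4
position: [0.5153, 0.2108, 0.142]
tool_rot: [-2.579, -1.791, -0.002]
ft_force: [-0.5, 0.3, -0.9]
grip_width: 0.478
t20.40 pos [0.5153 0.2108 0.142 ] yang -20.4 tilt 0.14 turn u -10.69 shift u [ 0.57 -0.19  0.05] F [-0.5  0.3 -0.9] w 0.478
```

```bash
python3 -m jog '[[[0,0,0,0,-0.69],[0,0,0,0,-1],[0,0,0,0,-1],[0,0,0,0,-1],[0,0,0,0,-1],[0,0,0,0,-1],[0,0,0,0,-1],[0,0,0,0,-1],[0,0,0,0,-1],[0,0,0,0,-1]]]';python3 -m jog '[[[0,0,0,0,-1],[0,0.3,-0.1,0,0],[0,0.27,-0.09,0,0],[0,0,0,0,0],[0,0,0,0,0]]]'; python3 -c "
from m import *
go(.4964,.2258,.031,33.0)"
```

```text
time: 21.65
position: [0.5175, 0.2056, 0.1419]
tool_rot: [1.624, 2.688, 0.001]
ft_force: [-0.2, -0.5, -2.4]
grip_width: 0.483
time: 22.28
position: [0.4983, 0.2222, 0.1411]
tool_rot: [1.506, 2.756, 0.0]
ft_force: [0.6, -0.8, -3.7]
grip_width: 0.48
t22.27 pos [0.4983 0.2222 0.1411] yang 32.7 tilt 0.03 turn u -0.06 shift u [0.1  0.01 2.75] F [ 0.6 -0.8 -3.7] w 0.480
```

```bash
python3 -m jog '[[[0,0.1,0.01,0.4,-0.06],[0,0,0,0.8,0],[0,0,0,0.6,0],[0,0,0,0.2,0],[0,0,0,0,0],[0,0,0,0,0]]]'; python3 -c "
from m import *
go(.4964,.2258,.031,33.0)"
```

```text
time: 23.02
position: [0.4973, 0.2261, 0.0619]
tool_rot: [1.499, 2.76, 0.002]
ft_force: [-0.6, -0.3, -1.9]
grip_width: 0.477
t23.02 pos [0.4973 0.2261 0.0619] yang 33.0 tilt 0.10 turn u -0.01 shift u [ 0.   -0.02  0.77] F [-0.6 -0.3 -1.9] w 0.477
```

```bash
python3 -m jog '[[[0,0,-0.01,0.3,0],[0,0,0,0.2,0],[0,0,0,0.15,0],[0,0,0,0.1,0],[0,0,0,0,0],[0,0,0,0,0]]]'; python3 -c "
from m import *
go(.4964,.2258,.031,33.0)"
```

```text
time: 23.78
position: [0.4963, 0.2256, 0.031]
tool_rot: [1.499, 2.76, 0.001]
ft_force: [-0.3, -0.2, -1.5]
grip_width: 0.482
t23.77 pos [0.4963 0.2256 0.031 ] yang 33.0 tilt 0.03 turn u -0.00 shift u [0. 0. 0.] F [-0.3 -0.2 -1.5] w 0.482
```

```bash
python3 -m jog '[[[0,0,0,0.02,0],[0.9,0,0,0,0],[0.9,0,0,0,0],[0.9,0,0,0,0],[0.9,0,0,0,0],[0.9,0,0,0,0],[0.9,0,0,0,0],[0.9,0,0,-0.3,0],[0.9,0,0,-0.6,0],[0.9,0,0,-0.9,0]]]';python3 -m jog '[[[1,0,0,-1,0],[1,0,0,-1,-0.5],[1,0,0,-1,-1],[1,0,0,-1,-1],[1,0,0,-1,-1],[1,0,0,-0.8,-1],[1,0,0,0,-1],[1,0,0,0,-1],[1,0,0,0,-1],[1,0,0,0,-1]]]'; python3 -c "
from m import *
im,d,p=grab('scene');P=cloud(d,p)
h=cv2.cvtColor(im,cv2.COLOR_RGB2HSV);m=(h[...,0]>20)&(h[...,0]<36)&(h[...,1]>150)&(h[...,2]>90)
box(m,(360,185,440,265),p,.066,'yellow ')
go(.531,-.2035,.36,75.6)"
```

```text
time: 25.02
position: [0.4956, 0.2252, 0.1029]
tool_rot: [-1.499, -2.76, 0.002]
ft_force: [0.7, 0.7, 0.2]
grip_width: 0.899
time: 26.28
position: [0.4961, 0.2253, 0.3352]
tool_rot: [0.393, 3.116, 0.001]
ft_force: [-0.4, -0.1, 0.3]
grip_width: 1.0
yellow  c [497.1 227.8] size 139.0 44.1 ang 122.8
t26.32 pos [0.4961 0.2253 0.3351] yang 75.8 tilt 0.06 turn u 0.03 shift u [ -3.51 -10.17  -0.63] F [-0.1 -0.1 -0.1] w 1.002
```

The scanner is back within 1 mm and 0.1° of its original place. Now the sash.

```bash
python3 -m jog '[[[1,-0.35,-0.95,-0.3,0],[1,-0.35,-1,-0.33,0],[1,-0.35,-1,0,0],[1,-0.35,-1,0,0],[1,-0.35,-1,0,0],[1,-0.35,-1,0,0],[1,-0.35,-1,0,0],[1,-0.35,-1,0,0],[1,-0.35,-1,0,0],[1,-0.35,-1,0,0]]]';python3 -m jog '[[[1,0,-0.2,0,0],[1,0,0,0,0],[1,0,0,0,0]]]'; python3 -c "
from m import *
go(.531,-.2035,.2965,75.6)"
```

```text
time: 27.58
position: [0.5317, -0.1962, 0.3602]
tool_rot: [0.399, 3.115, 0.001]
ft_force: [-0.9, 0.5, -0.2]
grip_width: 0.997
time: 27.95
position: [0.5303, -0.2006, 0.3595]
tool_rot: [0.393, 3.117, 0.002]
ft_force: [1.1, 0.6, -1.1]
grip_width: 1.0
t27.95 pos [ 0.5303 -0.2006  0.3595] yang 75.6 tilt 0.07 turn u 0.00 shift u [-0.04 -0.07  1.57] F [ 1.1  0.6 -1.1] w 1.000
```

```bash
python3 -m jog '[[[1,-0.04,-0.07,0.5,0],[1,0,0,0.6,0],[1,0,0,0.4,0],[0.2,0,0,0.07,0],[0,0,0,0,0],[0,0,0,0,0],[0,0,0,0,0],[0,0,0,0,0],[0,0,0,0,0],[0,0,0,0,0]]]' 40;python3 -m jog '[[[0,0,0,0,0],[0,0,0,0,0],[0,0,0,0,0],[0,0,0,0,0],[0,0,0,0,0]]]'; python3 -c "
from m import *
go(.531,-.2035,.1715,75.6)"
```

```text
time: 29.2
position: [0.5309, -0.205, 0.2966]
tool_rot: [0.397, 3.116, 0.002]
ft_force: [1.8, 9.1, -0.3]
grip_width: 0.287
time: 29.82
position: [0.5321, -0.2006, 0.2965]
tool_rot: [-0.39, -3.117, -0.011]
ft_force: [0.4, 8.2, 2.0]
grip_width: 0.179
t29.82 pos [ 0.5321 -0.2006  0.2965] yang 75.7 tilt 0.39 turn u 0.03 shift u [ 0.   -0.1   3.12] F [0.4 8.2 2. ] w 0.179
```

```bash
python3 -m jog '[[[0,0,0.1,0.15,0],[0,0,0,0.35,0],[0,0,0,0.4,0],[0,0,0,0.4,0],[0,0,0,0.4,0],[0,0,0,0.4,0],[0,0,0,0.4,0],[0,0,0,0.35,0],[0,0,0,0.15,0],[0,0,0,0.05,0]]]';python3 -m jog '[[[0,0,0,0.05,0],[0,0,0,0.05,0],[0,0,0,0,0]]]'
```

```text
time: 31.08
position: [0.5321, -0.2007, 0.1733]
tool_rot: [0.396, 3.116, 0.002]
ft_force: [1.1, 5.8, 3.4]
grip_width: 0.179
time: 31.45
position: [0.5321, -0.2006, 0.1714]
tool_rot: [0.396, 3.116, 0.004]
ft_force: [-3.6, 7.3, 12.8]
grip_width: 0.181
```

```bash
python3 -m jog '[[[0,0,0,0.05,0],[0,0,0,0.05,0],[0,0,0,0,0]]]';python3 -m jog '[[[0,0,0,-0.06,0],[0.7,0,0,0,0],[0.7,0,0,0,0],[0.7,0,0,0,0],[0.7,0,0,0,0],[0.7,0,0,0,0],[0.7,0,0,-0.3,0],[0.7,0,0,-0.6,0],[0.7,0,0,-0.8,0],[0.7,0,0,-1,0]]]';python3 -m jog '[[[0.8,0,0.4,-1,0],[0.8,0,1,-0.8,0],[0.8,0.3,1,0,0],[0.8,0.3,1,0,0],[0.8,0.3,1,0,0],[0.8,0.3,1,0,0],[0.8,0.3,1,0,0],[0.8,0.3,1,0,0],[0.8,0,0,0,0],[0.8,0,0,0,0]]]'; python3 -c "
from m import *
a,d,p=grab('scene');P=cloud(d,p)
q=box(mask(a,'red'),(205,205,240,305),p,.202,'handle');print(np.nanpercentile(P[q][:,2],[5,50,95]))
q=box(mask(a,'blue'),(175,285,225,320),p,.102,'blue')
b,d,p=grab('top');save('f1',np.vstack([a[110:370,100:560],b[80:340,60:520]]),1.1);go(.5,0,.3)"
```

```text
time: 31.82
position: [0.5322, -0.2006, 0.1713]
tool_rot: [0.396, 3.115, 0.007]
ft_force: [-12.2, 11.2, 34.2]
grip_width: 0.177
time: 33.08
position: [0.5314, -0.2018, 0.2784]
tool_rot: [-0.397, -3.116, -0.0]
ft_force: [0.5, -0.0, -0.8]
grip_width: 0.7
time: 34.33
position: [0.5364, 0.102, 0.3496]
tool_rot: [0.398, 3.115, -0.001]
ft_force: [0.2, -0.4, -0.4]
grip_width: 0.798
handle c [ 534.1 -200.2] size 128.2 15.6 ang 165.6
[0.19833292 0.201436   0.20409314]
blue c [ 579.7 -293.7] size 47.3 17.2 ang 69.0
t34.42 pos [0.5365 0.1011 0.3495] yang 75.3 tilt 0.05 turn u 0.00 shift u [ 0.24 -2.68  1.24] F [ 0.7  0.2 -0.6] w 0.800
```

View pics/f1.png

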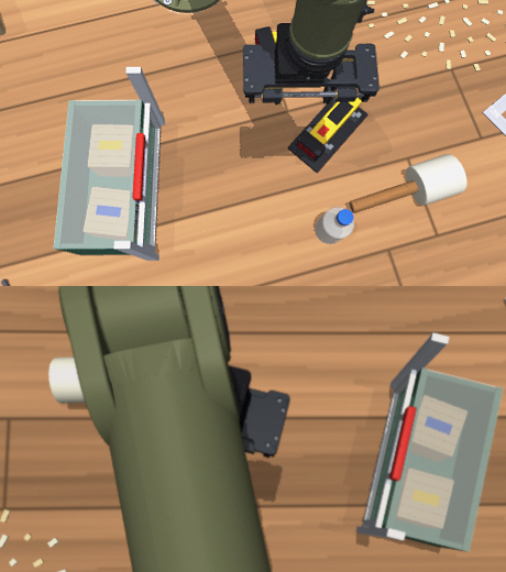

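The picture shows the sash shut (handle at (139,165), top at 0.2014 against 0.202 nominal) and the scanner in its dock at (325,130). The stones, bottle and mallet are unmoved, and the robot is clear of everything.

```bash
python3 -c "
from h import *
print(job.close_job())"
```

```text
the job is handed in; nothing more can be done
None
```

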